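# Set and clamp the parcel stop

## Robot

A 6-joint arm with a two-finger parallel gripper is mounted at the origin on the work surface. World frame = base frame: x ahead of the robot, y to its left, z up, the work surface at z = 0. Lengths are in m, angles in rad, forces in N, time in s.
With the tool pointing down it reaches from about 0.425 to 0.95 m from the base axis. Payload 3.5 kg.
Tool frame: the origin (TCP) lies on the front face of the gripper's body, between the roots of the fingers; the fingertips stand 73 mm ahead of it and the grasp point (between the pads) lies 54 mm ahead of it (manip.nose_length is the z of the fingertips in the tool frame, in m); z points along the fingers, y is the line along which they close (so a half turn about z gives the same grasp; the last joint's range is limited). The gripper opens to 85 mm and grips with 20 to 120 N. Pads are 22 mm wide; open, the fingers measure 114 mm over their backs; the gripper's body (76 mm by 85 mm) begins 54 mm behind the grasp point. The pads swing forward as they close: fully open they stand 13 mm farther back than shut.
Start: joints at [-1.29, 0.286, 1.577, -0, 1.279, -0.15], TCP at [0.282, -0.613, 0.304] pointing down, gripper open.
Joint ranges: [-2.77, 2.77], [-0.9, 2.22], [0.21, 2.48], [-1.53, 4.67], [0.24, 2.81], [-2.84, 2.84]. Speed limits (rad/s): [2.79, 2.79, 3.14, 3.14, 3.14, 3.14].

## Interface

Orientations are given as [roll, pitch, yaw] about the fixed x, y, z axes, in that order (R = Rz(yaw) Ry(pitch) Rx(roll)).
In Python, from station import manip, eyes gives the robot as it stands.
- The arm moves only by the tool step_arm, never from a script. Its argument "moves" is a list of rows, each an object of numbers: "dx", "dy", "dz": the shift along the tool's x, y, z in mm; "ax", "ay", "az": the turn, a rotation vector about the tool's x, y, z in rad. A call has 1 to 8 rows; each row shifts and turns the commanded pose from where the row before left it, along the tool's axes as they then stand; what a row does not reach is not made up. A row lasts 1/10 s, in which the tool goes at most 50 mm and 8.59 degrees, less where a joint would pass 70% of its speed; a pose out of reach is approached as far as the arm can. A call with a gripper value outside its range is refused whole. "grip" is the opening in per cent of the stroke, from 0 (shut) to 100 (fully open), set as the call begins (left out, the last holds). The fingers move at their own pace and stop on an object; "force" is the grip in N (left out, the last holds). Time passes only in rows, so rows that do not move let the fingers close. It gives the time, the measured TCP pose, the force, the opening and the grip force at its end, in the units of the state.
- manip.sense(): the state, without advancing time (a new reading comes with each control period).
- eyes.grab_frame(name): name is "side" or "top"; returns a dict with "frame" (400x640x3 uint8, blue, green, red), "intrinsics" (3x3 intrinsics, pixels), "k1" (the pictures are not rectified: a ray, as slopes to the right and down, at radius r is drawn at 1 + k1 r^2 times it, then the intrinsics apply), "R" (3x3) and "t" (3): a world point X has camera coordinates R X + t. Camera axes: x right, y down, z forward; pixel columns grow to the right and rows downward; lengths in m; the calibration is good to about 2 mm. A picture is of the moment at which its call begins. There is no depth.
- manip.close_job(): hands the job in; it is judged then, once.
The state is a dict: "time_s": time; "q": joint angles; "qd": joint speeds; "effort": joint torques, N m; "position": TCP position; "ee_rot": TCP orientation; "wrist_force": force on the tool from outside, world axes, zero at the start; "moment": the same for the moment, N m; "finger_gap": opening from 0.0 (shut) to 1.0 (fully open); "grip_force": force on a finger pad.
Only numpy, scipy, OpenCV 4.12 (cv2) and the standard library are available. Lean on these libraries where they do the work, as an engineer would, in place of code of your own. Each camera call takes 0.05 s, during which the arm holds its last target. There are 200 camera calls.

## Task

On the parcel gauge board, slide the blue stop along its slot until its black pointer lines up with the red mark on the scale, without ramming or levering it hard against the posts in the slot. Then turn the red clamp knob clockwise, feeling for the pad to bite, until the stop is nipped firmly but not overtightened, and let go. Leave the other things on the counter where they are.

Things in the scene. Friction and masses are not known exactly. Their poses are not given: they have to be found in the camera images.
- board: Plywood parcel gauge board fixed to the counter, spanning own x -90..+110 mm, own y -165..+275 mm, 12 mm thick. Origin on the counter, midway between the two posts of the slot. The stop slides along own y. A white scale with black ticks every 20 mm runs along y at own x +74..+108 mm. A grey end fence, top 62 mm above the counter, stands at own y +256..+268 mm.
- pins: The two fixed steel posts in the stop's slot, 8 mm diameter, 70 mm apart along the board's y: the clamp bolt (own y -35 mm, under the knob) and a guide pin, 12 mm high above the board (own y +35 mm). Origin and axes as the board's. More than 25 N between stop and posts counts as ramming or levering.
- stop: Loose sliding stop, about 0.35 kg: a flat aluminium foot on the board and a blue upright wall across its +y end, 120 mm long (own x -60..+60), 10 mm thick (own y +80..+90), top 60 mm above the board. Origin: centre of the foot's underside; own y points from the knob towards the wall. It slides freely while the clamp is loose.
- wall_top (a point): Middle of the top edge of the stop's blue wall, 72 mm above the counter; the wall can be pinched from above across its 10 mm thickness (along own y).
- pointer (a point): Tip of the stop's black pointer, 3 mm wide, that sticks out 17 mm from the +x end of the foot of the wall towards the scale; it moves with the stop. Its distance to the mark is to be taken along the board's y.
- mark: Red flat setting mark, fixed on the scale: a bar 4 mm wide and 28 mm long along own x with a red 18 mm cross bar at its far (+x) end. Origin at the near end of the bar on its centre line; axes parallel to the board's. The stop is set when the pointer's centre line meets the bar's centre line, within 3 mm along own y.
- clamp: Clamp knob on the bolt, fixed in height: a black disc, 42 mm diameter, underside 40 mm above the counter (origin there, on the vertical axis), with an upright red grip bar 46 mm long (own x), 12 mm thick (own y), from 48 to 78 mm above the counter. It only turns: clockwise from above tightens, by 2.1 rad or more from the start. It stays where it is left.
- parcel: Bystander: brown parcel 110 x 45 x 45 mm standing on the board by the end fence; origin at the centre of its underside.
- stamp: Bystander: dark wooden hand stamp, 38 mm diameter, 76 mm high; origin at the centre of its underside.
- ink_pad: Bystander: black ink pad 70 x 110 x 12 mm; origin at the centre of its underside.
- pen_cup: Bystander: empty white pen cup, 72 mm across the rim, 85 mm high; origin at the centre of its underside.
- foot (a point): Centre of the top of the stop's foot: 180 mm long (own y), 50 mm wide, 6 mm thick, with a slot 150 x 9.5 mm along own y in which the posts stand (0.75 mm play each side), so that the stop can travel 36 mm either way along the board's y from the board's origin.
- bar (a point): Knob axis in its red bar, 67 mm above the counter, a good height to pinch the bar across its 12 mm thickness. The knob has a dry drag of up to 0.3 N m (at rest after each small turn the moment held can be anything within that, but much the same each time); from the bite on the moment, turning or at rest, rises by 0.012 N m per N of clamping force: judge by the rise. Grip it well.
- bolt (a point): Where the clamp bolt leaves the foot's top, 18 mm above the counter, under the knob. The pad bites the foot here after 0.2 to 1.0 rad of tightening, which must be felt. Then the clamping force grows by some 30 N per rad. Properly tight is 9 to 22 N (aim for 15 N, some 0.5 rad past the bite); above 27 N is overtightened.
- spindle: Steel spindle of the clamp on the knob's axis, inside and under the knob; it does not turn but sinks 12 mm per rad as the knob is tightened. Below it, hidden from measurement, a spring and a 26 mm steel pressure pad. Origin on its axis, 40 mm above the counter when the knob is fully slack.
Mind the look-alikes: they are no part of the job. Several things have the shape of the stop; the one meant has the colours described above.

How it is judged:
By the outcome, as a careful person would: the job done as asked, in the order asked, and still so for the second after the job is handed in, with the robot touching nothing.
It also fails if it takes over 72 s, if anything falls off the work surface, if the arm or the gripper's body presses on something with over 40 N, if the wrist force passes 120 N, or if a joint passes its speed limit or range.

## Working session

There is one attempt and no reset: what is moved stays moved. The work goes in short steps, Python scripts to look and compute and a tool call to move; the robot and the scene stay as the last step left them, time stands still between calls to the robot, and variables do not carry over. Pictures are saved under pics/ and viewed, at most 10 in all, crops included, and the job is handed in when it is done.

Besides the shell and the picture viewer there is one more tool, called after "Request:" as name(argument=value, ...) on one line, values as JSON. step_arm: Moves the arm, as the interface text tells. Its arguments: {"type":"object","properties":{"moves":{"type":"array"},"grip":{"type":"number"},"force":{"type":"number"}},"required":["moves"]}

```bash
mkdir -p pics; python3 - <<'E'
from station import manip, eyes
import cv2
for n in("top","side"):
    f=eyes.grab_frame(n); cv2.imwrite(f"pics/{n}0.png",f["frame"])
    print(n,f["intrinsics"],f["k1"],f["R"],f["t"])
print(manip.sense())
E
```

```text
top [[473.14327914   0.         323.71732065]
 [  0.         473.14327914 198.58812846]
 [  0.           0.           1.        ]] 0.025522182809045776 [[ 0.02712495 -0.99951655 -0.01519577]
 [-0.98863992 -0.02457545 -0.14828064]
 [ 0.14783551  0.01904525 -0.98882857]] [-0.07082845  0.56426612  1.31259286]
side [[427.97750462   0.         318.65728963]
 [  0.         427.97750462 205.95297446]
 [  0.           0.           1.        ]] -0.07112302376094388 [[-0.99896422 -0.04254254  0.01614403]
 [-0.03789244  0.58134021 -0.81277778]
 [ 0.02519245 -0.81254766 -0.5823501 ]] [0.52095444 0.1168158  1.00476996]
{'time_s': 0.1, 'q': array([-1.28999421e+00,  2.87086795e-01,  1.57807431e+00,  1.92044249e-05,
        1.27858838e+00, -1.50037614e-01]), 'qd': array([-0.00037059, -0.00116854, -0.00314158, -0.00115739,  0.00107576,
       -0.00115309]), 'effort': array([ 8.51411405e-04, -4.07298267e+01, -2.93701494e+01, -1.55316202e-04,
        3.42948013e-03,  1.83435547e-07]), 'position': array([ 0.28178254, -0.61287131,  0.30265518]), 'ee_rot': array([-3.13946280e+00, -3.40565036e-04,  4.30833811e-01]), 'wrist_force': array([ 0.38139736, -0.61733836,  0.4547538 ]), 'moment': array([-0.01544487, -0.00691132,  0.02457267]), 'grip_force': 0.0, 'finger_gap': 1.0032312786221282}
```

View pics/top0.png

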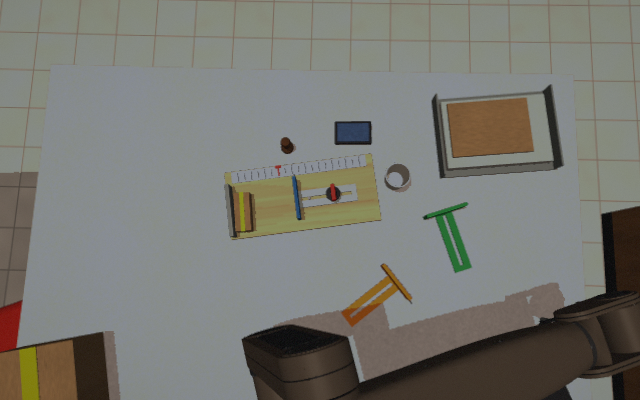

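View pics/side0.png

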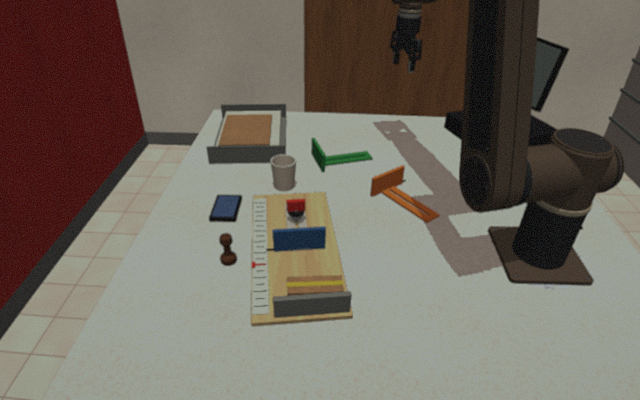

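The board is in the middle of the top view: blue wall at about (297,198), knob at (333,192), red mark at (278,168). The parcel stands by the fence at the left. The green and orange stops are look-alikes. Next I'll zoom in on both views.

```bash
cat > h.py <<'E'
from station import manip, eyes
import cv2, numpy as np
def ray(f,uv):
    K=f["intrinsics"]; d=(np.array(uv,float)-K[:2,2])/[K[0,0],K[1,1]]
    s=d.copy()
    for _ in range(10): s=d/(1+f["k1"]*(s@s))
    R=np.array(f["R"]);c=-R.T@np.array(f["t"])
    return c,R.T@np.r_[s,1]
def onz(f,uv,z):
    c,d=ray(f,uv); return c+d*(z-c[2])/d[2]
def proj(f,X):
    p=np.array(f["R"])@X+np.array(f["t"]); s=p[:2]/p[2]; s=s*(1+f["k1"]*(s@s))
    K=f["intrinsics"]; return s*[K[0,0],K[1,1]]+K[:2,2]
def two(f,uv,g,vw):
    A=[];b=[]
    c,d=ray(f,uv);e,h=ray(g,vw)
    s=np.linalg.lstsq(np.c_[d,-h],e-c,rcond=None)[0]
    p,q=c+s[0]*d,e+s[1]*h
    return (p+q)/2,np.linalg.norm(p-q)
def crop(f,x0,y0,w,h,k,name):
    cv2.imwrite(name,cv2.resize(f["frame"][y0:y0+h,x0:x0+w],None,fx=k,fy=k,interpolation=cv2.INTER_NEAREST))
def masks(f,x0,y0,w,h):
    hsv=cv2.cvtColor(f["frame"],cv2.COLOR_BGR2HSV).astype(int); H,S,V=hsv[...,0],hsv[...,1],hsv[...,2]
    roi=np.zeros(H.shape,bool);roi[y0:y0+h,x0:x0+w]=1
    return {"red":roi&((H<6)|(H>174))&(S>150)&(V>70),"blue":roi&(H>95)&(H<125)&(S>110)&(V>50),
            "yel":roi&(H>10)&(H<35)&(S>50)&(V>90)}
def blobs(m,amin=4):
    n,l,st,c=cv2.connectedComponentsWithStats(m.astype(np.uint8))
    for i in range(1,n):
        if st[i,4]>=amin: yield st[i],c[i],cv2.minAreaRect(np.argwhere(l==i)[:,::-1].astype(np.float32))
E
python3 - <<'E'
from h import *
t=eyes.grab_frame("top");s=eyes.grab_frame("side")
crop(t,220,145,170,100,4,"pics/tc.png");crop(s,240,185,120,140,4,"pics/sc.png")
for f,r in((t,(220,145,170,100)),(s,(240,185,120,140))):
    for k,m in masks(f,*r).items():
        for st,c,mr in blobs(m,5): print(k,st,c.round(2),[np.round(x,1) for x in mr])
E
```

```text
red [276 166   5   2  10] [278.  166.5] [array([278. , 166.5]), array([1., 4.]), np.float64(90.0)]
red [330 184   7  16  70] [332.8  191.93] [array([332.7, 191.5]), array([15.4,  4.7]), np.float64(81.9)]
blue [293 176   8  43 146] [296.16 197.4 ] [array([296.1, 197. ]), array([42.4,  3.5]), np.float64(83.2)]
yel [ 224  154  157   86 6806] [303.14 201.86] [array([301.7, 196.4]), array([ 67.6, 151. ]), np.float64(82.5)]
yel [340 192  12   4  31] [345.39 193.03] [array([345.4, 192.9]), array([ 2.7, 11.3]), np.float64(82.9)]
yel [310 195  17   4  45] [317.93 196.58] [array([317.9, 196.5]), array([ 2.7, 16.1]), np.float64(82.9)]
yel [300 197   8   4  20] [303.95 198.25] [array([303.6, 198.3]), array([2.5, 7.1]), np.float64(80.5)]
red [287 199  18  13 186] [295.55 204.85] [array([295.8, 205. ]), array([11.3, 17.2]), np.float64(84.8)]
red [252 263   3   4  12] [253.  264.5] [array([253. , 264.5]), array([3., 2.]), np.float64(90.0)]
blue [273 227  52  24 961] [298.69 238.22] [array([299. , 238.3]), array([20.1, 51.3]), np.float64(86.0)]
yel [279 185   5   3   6] [280.67 185.67] [array([281., 186.]), array([2., 4.]), np.float64(90.0)]
yel [286 186   4   3   5] [287.4 187. ] [array([287.5, 187. ]), array([1.3, 2.7]), np.float64(63.4)]
yel [ 251  192  102  133 6100] [301.39 258.74] [array([298.3, 257.6]), array([129.7, 101.4]), np.float64(87.0)]
yel [295 223   4   5  19] [296.42 224.89] [array([296.5, 225. ]), array([4., 3.]), np.float64(90.0)]
```

View pics/tc.png

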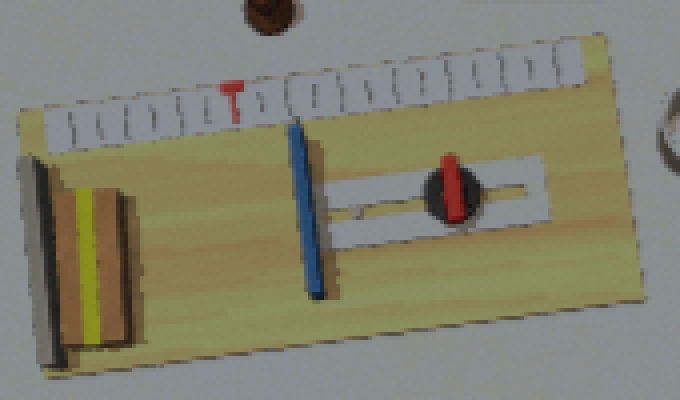

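View pics/sc.png

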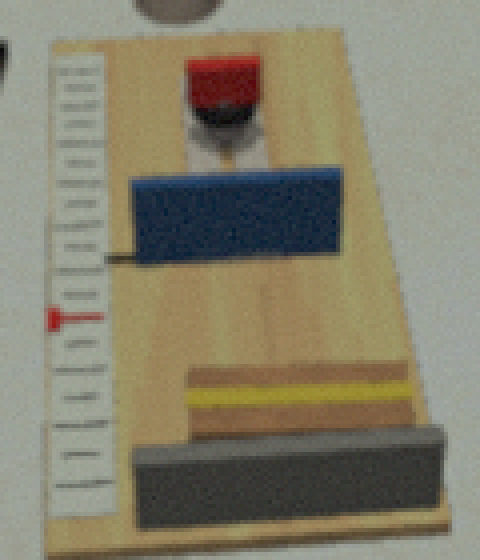

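The zoomed top view shows the blue wall from crop (294,124) to (318,297), the knob bar centred at (453,189) and the red T with its bar at (236,104). The side view shows the pointer tip at crop (107,259) and the red bar's line at (80,319). Next I'll turn these into world positions.

```bash
python3 - <<'E'
from h import *
t=eyes.grab_frame("top");s=eyes.grab_frame("side")
np.set_printoptions(precision=4,suppress=True)
C=[(225,172.2),(371.3,153.7),(381.2,220),(232,239.5)]
P=np.array([onz(t,c,.012) for c in C]);print(P,[np.linalg.norm(P[i]-P[i-1]) for i in range(4)])
yx=P[0]-P[1]+P[3]-P[2];yaw=np.arctan2(yx[1],yx[0])-np.pi/2
Rb=np.array([[np.cos(yaw),-np.sin(yaw)],[np.sin(yaw),np.cos(yaw)]])
ctr=P[:,:2].mean(0);O=ctr-Rb@[.010,.055];print("board yaw",yaw,"O",O)
B=lambda X:Rb.T@(X[:2]-O)
mt=masks(t,220,145,170,100);ms=masks(s,240,185,120,140)
# corner-based wall top
def cor(m): return max(blobs(m),key=lambda b:b[0][4])[2]
w=cor(mt["blue"]);k=cor(mt["red"])
a=onz(t,np.array(w[0])+.0,.072);b=onz(t,k[0],.078);print("wall top",a,B(a),"bar",b,B(b))
bx=cv2.boxPoints(w);print("wallbox",[B(onz(t,p,.072)) for p in bx])
bx=cv2.boxPoints(k);print("bar box",[B(onz(t,p,.078)) for p in bx])
print("knob exp from board",O+Rb@[0,-.035])
# side
for n,p,z in(("wallTopL",(273,230),.072),("wallTopR",(325,227),.072),("ptr12",(267,249.75),.012),("ptr15",(267,249.75),.015),("mark",(262,264.75),.012),("markT",(253,264.5),.012),("barTop",(287,200),.078),("barTopR",(305,199.5),.078)):
    X=onz(s,p,z);print(n,X,B(X))
X=onz(t,(278.9,171),.012);print("mark top view",X,B(X))
# dark-profile along rows in side and red bar
g=s["frame"].astype(int)
print("ptr cols 266-273 rows 245-254\n",g[245:255,264:275].sum(2))
print("red-ness rows 260-269, cols 251-268\n",(g[260:270,251:269,2]-g[260:270,251:269,1]))
print("top redness rows 163-178 cols 274-286\n",(t["frame"].astype(int)[163:178,273:287,2]-t["frame"].astype(int)[163:178,273:287,1]))
E
```

```text
[[ 0.6419  0.2383  0.012 ]
 [ 0.7082 -0.1928  0.012 ]
 [ 0.5117 -0.2239  0.012 ]
 [ 0.4441  0.2065  0.012 ]] [np.float64(0.20036093498315188), np.float64(0.4361622911448442), np.float64(0.1989002461274812), np.float64(0.43561026007061493)]
board yaw 0.1542071266478542 O [ 0.5751 -0.0489]
wall top [0.564  0.0207 0.072 ] [-0.0003  0.0704] bar [ 0.5796 -0.0819  0.078 ] [-0.0006 -0.0333]
wallbox [array([0.0603, 0.0756]), array([0.0603, 0.0658]), array([-0.06  ,  0.0653]), array([-0.06 ,  0.075])]
bar box [array([ 0.0227, -0.0269]), array([ 0.0226, -0.0401]), array([-0.0236, -0.0397]), array([-0.0236, -0.0266])]
knob exp from board [ 0.5804 -0.0834]
wallTopL [0.6231 0.0325 0.072 ] [0.0599 0.073 ]
wallTopR [0.5077 0.0144 0.072 ] [-0.0568  0.0728]
ptr12 [0.6399 0.0318 0.012 ] [0.0765 0.0697]
ptr15 [0.6393 0.0352 0.015 ] [0.0764 0.0731]
mark [0.644  0.0822 0.012 ] [0.0883 0.1189]
markT [0.6641 0.0827 0.012 ] [0.1082 0.1163]
barTop [ 0.6029 -0.0774  0.078 ] [ 0.0231 -0.0325]
barTopR [ 0.5595 -0.0824  0.078 ] [-0.0205 -0.0308]
mark top view [0.6494 0.079  0.012 ] [0.0931 0.115 ]
ptr cols 266-2
[... 1290 characters left out ...]
ws 163-178 cols 274-286
 [[-5 -4 -5 -7 -5 -5 -5 -4 -6 -5 -5 -4 -6 -5]
 [-5 -4 -4 -5 -4 -5 -6 -5 -5 -5 -5 -5 -1  1]
 [-4 -6 13 36 40 56 60 62  9  1  4  1  2 -4]
 [ 3 20 67 88 89 93 94 94  7 -4 -5 -4 -5 -6]
 [-3 15 71 96 97 97 87 75  5 -4 -6 -5 -5 -4]
 [-6 -2 35 39 50 69  9 -1 -4 -5 -5 -3 -5 -4]
 [-5 -4 -2 -4 33 70  3 -6 -7 -4 -6 -3 -4 -5]
 [-5 -5 -5 -5 32 81  7 -5 -4 -5 -5 -5 -4 -4]
 [-5 -4 -6 -6 15 69  7 -5 -5 -4 -6 -4  1 -4]
 [-4 -4 -5 -6 15 71 36  0 -4 -6 -4 -5  0 -4]
 [-6 -4 -4 -5 -3 59 49  1 -5 -4 -4 -5 -4 -5]
 [-6 -5 -5 -4 -5 60 51  4 -5 -5 -5 -6 -5 -5]
 [-5 -6 -5 -4 -5 49 41  0 -5 -5 -5 -5 -5 -5]
 [-5 -5 -6 -6 -5 -2 -2 -6 -5 -5 -1  2  4  7]
 [-6 -5 -2  0  5  7  8 -3 -3 -3 -1 -2 -1  1]]
```

Request:
step_arm(moves=[{"dx": 32.5, "dy": -28.6}, {"dx": 32.5, "dy": -28.6}, {"dx": 32.5, "dy": -28.6}, {"dx": 32.5, "dy": -28.6}, {"dx": 32.5, "dy": -28.6}, {"dx": 32.5, "dy": -28.6}, {"dx": 32.5, "dy": -28.6}, {"dx": 32.5, "dy": -28.6}], grip=35)

```text
$.moves[0]: bad value
```

Request:
step_arm(moves=[{"dx": 32.5, "dy": -28.6}, {"dx": 32.5, "dy": -28.6}, {"dx": 32.5, "dy": -28.6}, {"dx": 32.5, "dy": -28.6}, {"dx": 32.5, "dy": -28.6}, {"dx": 32.5, "dy": -28.6}, {"dx": 32.5, "dy": -28.6}, {"dx": 32.5, "dy": -28.6}])

```text
$.moves[0]: bad value
```

Request:
step_arm(moves=[{"az": -0.143}, {"az": -0.143}, {"az": -0.143}, {"az": -0.143}, {"az": -0.143}, {"az": -0.143}, {"az": -0.143}, {"az": -0.143}])

```text
$.moves[0]: bad value
```

Request:
step_arm(moves=[{"az": -0.143}, {"az": -0.143}, {"az": -0.143}, {"az": -0.143}, {"az": -0.143}, {"az": -0.143}, {"az": -0.143}, {"az": -0.143}])

```text
$.moves[0]: bad value
```

Request:
step_arm(moves=[{"az": -0.143}, {"az": -0.143}, {"az": -0.143}, {"az": -0.143}, {}, {}])

```text
$.moves[0]: bad value
```

Request:
step_arm(moves=[{"dx": 32.5, "dy": -28.6, "dz": 0, "ax": 0, "ay": 0, "az": 0}], grip=35)

```text
time_s: 0.4
position: [0.2977, -0.5763, 0.3033]
ee_rot: [3.14, 0.001, 0.426]
wrist_force: [1.0, 0.5, -0.8]
finger_gap: 0.86
grip_force: 0.0
```

All six keys are needed in each row.

Request:
step_arm(moves=[{"dx": 32.5, "dy": -28.6, "dz": 0, "ax": 0, "ay": 0, "az": 0}, {"dx": 32.5, "dy": -28.6, "dz": 0, "ax": 0, "ay": 0, "az": 0}, {"dx": 32.5, "dy": -28.6, "dz": 0, "ax": 0, "ay": 0, "az": 0}, {"dx": 32.5, "dy": -28.6, "dz": 0, "ax": 0, "ay": 0, "az": 0}, {"dx": 32.5, "dy": -28.6, "dz": 0, "ax": 0, "ay": 0, "az": 0}, {"dx": 32.5, "dy": -28.6, "dz": 0, "ax": 0, "ay": 0, "az": 0}, {"dx": 32.5, "dy": -28.6, "dz": 0, "ax": 0, "ay": 0, "az": 0}])

```text
time_s: 1.1
position: [0.423, -0.2951, 0.3041]
ee_rot: [3.141, -0.0, 0.431]
wrist_force: [0.6, -0.1, -0.0]
finger_gap: 0.353
grip_force: 0.0
```

Request:
step_arm(moves=[{"dx": 32.5, "dy": -28.6, "dz": 0, "ax": 0, "ay": 0, "az": 0}, {"dx": 32.5, "dy": -28.6, "dz": 0, "ax": 0, "ay": 0, "az": 0}, {"dx": 32.5, "dy": -28.6, "dz": 0, "ax": 0, "ay": 0, "az": 0}, {"dx": 32.5, "dy": -28.6, "dz": 0, "ax": 0, "ay": 0, "az": 0}, {"dx": 32.5, "dy": -28.6, "dz": 0, "ax": 0, "ay": 0, "az": 0}, {"dx": 32.5, "dy": -28.6, "dz": 0, "ax": 0, "ay": 0, "az": 0}, {"dx": 32.5, "dy": -28.6, "dz": 0, "ax": 0, "ay": 0, "az": 0}, {"dx": 32.5, "dy": -28.6, "dz": 0, "ax": 0, "ay": 0, "az": 0}])

```text
time_s: 1.9
position: [0.5637, 0.0214, 0.3042]
ee_rot: [3.141, -0.0, 0.431]
wrist_force: [0.5, -0.3, -0.2]
finger_gap: 0.351
grip_force: 0.0
```

Request:
step_arm(moves=[{"dx": 0, "dy": 0, "dz": 0, "ax": 0, "ay": 0, "az": -0.143}, {"dx": 0, "dy": 0, "dz": 0, "ax": 0, "ay": 0, "az": -0.143}, {"dx": 0, "dy": 0, "dz": 0, "ax": 0, "ay": 0, "az": -0.143}, {"dx": 0, "dy": 0, "dz": 0, "ax": 0, "ay": 0, "az": -0.143}, {"dx": 0, "dy": 0, "dz": 0, "ax": 0, "ay": 0, "az": -0.143}, {"dx": 0, "dy": 0, "dz": 0, "ax": 0, "ay": 0, "az": -0.143}, {"dx": 0, "dy": 0, "dz": 0, "ax": 0, "ay": 0, "az": -0.143}, {"dx": 0, "dy": 0, "dz": 0, "ax": 0, "ay": 0, "az": -0.143}])

```text
time_s: 2.7
position: [0.5632, 0.0196, 0.3039]
ee_rot: [3.142, -0.0, 1.581]
wrist_force: [1.0, 0.5, -0.0]
finger_gap: 0.35
grip_force: 0.0
```

Request:
step_arm(moves=[{"dx": 0, "dy": 0, "dz": 0, "ax": 0, "ay": 0, "az": -0.143}, {"dx": 0, "dy": 0, "dz": 0, "ax": 0, "ay": 0, "az": -0.143}, {"dx": 0, "dy": 0, "dz": 0, "ax": 0, "ay": 0, "az": -0.143}, {"dx": 0, "dy": 0, "dz": 0, "ax": 0, "ay": 0, "az": -0.143}, {"dx": 0, "dy": 0, "dz": 0, "ax": 0, "ay": 0, "az": -0.143}, {"dx": 0, "dy": 0, "dz": 0, "ax": 0, "ay": 0, "az": -0.143}, {"dx": 0, "dy": 0, "dz": 0, "ax": 0, "ay": 0, "az": -0.143}, {"dx": 0, "dy": 0, "dz": 0, "ax": 0, "ay": 0, "az": -0.143}])

```text
time_s: 3.5
position: [0.5632, 0.0197, 0.3039]
ee_rot: [3.142, -0.0, 2.725]
wrist_force: [0.9, 0.3, -0.1]
finger_gap: 0.348
grip_force: 0.0
```

Request:
step_arm(moves=[{"dx": 0, "dy": 0, "dz": 0, "ax": 0, "ay": 0, "az": -0.143}, {"dx": 0, "dy": 0, "dz": 0, "ax": 0, "ay": 0, "az": -0.143}, {"dx": 0, "dy": 0, "dz": 0, "ax": 0, "ay": 0, "az": -0.143}, {"dx": 0, "dy": 0, "dz": 0, "ax": 0, "ay": 0, "az": -0.143}, {"dx": 0, "dy": 0, "dz": 0, "ax": 0, "ay": 0, "az": 0}, {"dx": 0, "dy": 0, "dz": 0, "ax": 0, "ay": 0, "az": 0}, {"dx": 0, "dy": 0, "dz": 0, "ax": 0, "ay": 0, "az": 0}])

```text
time_s: 4.2
position: [0.5633, 0.0196, 0.3039]
ee_rot: [3.142, 0.0, -2.994]
wrist_force: [0.5, 0.1, -0.1]
finger_gap: 0.349
grip_force: 0.0
```

```bash
python3 - <<'E'
from h import *
s=manip.sense();print(s["q"],s["position"],s["ee_rot"],s["wrist_force"],s["moment"],s["finger_gap"])
E
```

```text
[-1.45144013e-01  4.18732322e-02  1.85385463e+00  4.74463069e-05
  1.24585484e+00 -1.86310897e+00] [0.56327648 0.01964506 0.3039225 ] [ 3.14155247e+00  2.24887086e-05 -2.99443917e+00] [ 0.46980059  0.09896711 -0.10309512] [-0.00647184  0.00649889 -0.03192609] 0.34905088331222234
```

Request:
step_arm(moves=[{"dx": 0, "dy": 1, "dz": 30, "ax": 0, "ay": 0, "az": -0.006}, {"dx": 0, "dy": 0, "dz": 30, "ax": 0, "ay": 0, "az": 0}, {"dx": 0, "dy": 0, "dz": 30, "ax": 0, "ay": 0, "az": 0}, {"dx": 0, "dy": 0, "dz": 30, "ax": 0, "ay": 0, "az": 0}, {"dx": 0, "dy": 0, "dz": 18, "ax": 0, "ay": 0, "az": 0}, {"dx": 0, "dy": 0, "dz": 0, "ax": 0, "ay": 0, "az": 0}, {"dx": 0, "dy": 0, "dz": 0, "ax": 0, "ay": 0, "az": 0}])

```text
time_s: 4.9
position: [0.5634, 0.0206, 0.1662]
ee_rot: [-3.142, 0.0, -2.987]
wrist_force: [0.1, -0.4, 0.5]
finger_gap: 0.351
grip_force: 0.0
```

```bash
python3 - <<'E'
from h import *
s=eyes.grab_frame("side");crop(s,240,140,120,150,4,"pics/s2.png")
E
```

```text
(no output)
```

View pics/s2.png

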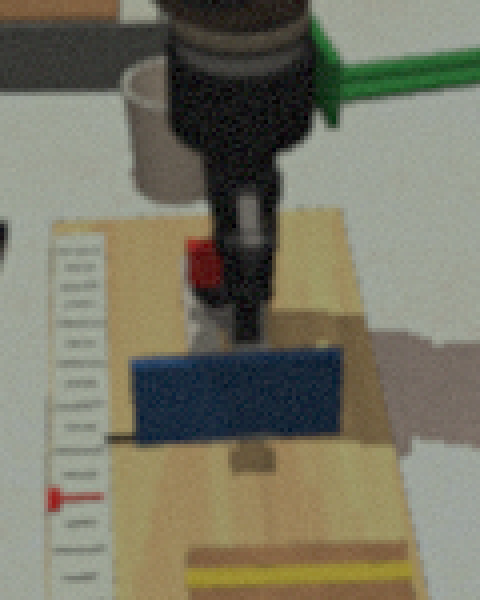

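The side view shows the fingers above the wall, with the nearer tip ending at about (302,226) and the wall's top edge at row 228. I'll check that against projection.

```bash
python3 - <<'E'
from h import *
s=eyes.grab_frame("side");yaw=.154;Rb=np.array([[np.cos(yaw),-np.sin(yaw)],[np.sin(yaw),np.cos(yaw)]]);O=np.array([.5751,-.0489])
for n,x,y,z in(("front tip in",0,.0855,.096),("front tip out",0,.098,.096),("rear tip",0,.0555,.096),("rear out",0,.043,.096),("wall top back",0,.0655,.072),("front",0,.0755,.072)):
    print(n,proj(s,np.r_[O+Rb@[x,y],z]))
E
```

```text
front tip in [300.14615977 223.44279861]
front tip out [300.58858074 226.99140786]
rear tip [299.12292769 215.22923769]
rear out [298.71193575 211.92768268]
wall top back [299.56647743 226.40167756]
front [299.90373745 229.1697881 ]
```

Projection agrees, so the fingers straddle the wall. Descending, then narrowing to a loose straddle.

Request:
step_arm(moves=[{"dx": 0, "dy": 0, "dz": 13, "ax": 0, "ay": 0, "az": 0}, {"dx": 0, "dy": 0, "dz": 13, "ax": 0, "ay": 0, "az": 0}, {"dx": 0, "dy": 0, "dz": 13, "ax": 0, "ay": 0, "az": 0}, {"dx": 0, "dy": 0, "dz": 13, "ax": 0, "ay": 0, "az": 0}, {"dx": 0, "dy": 0, "dz": 0, "ax": 0, "ay": 0, "az": 0}, {"dx": 0, "dy": 0, "dz": 0, "ax": 0, "ay": 0, "az": 0}])

```text
time_s: 5.6
position: [0.5628, 0.0207, 0.1131]
ee_rot: [3.141, -0.002, -2.986]
wrist_force: [1.5, -0.8, 0.3]
finger_gap: 0.349
grip_force: 0.0
```

Request:
step_arm(moves=[{"dx": 0, "dy": 0, "dz": 0, "ax": 0, "ay": 0, "az": 0}, {"dx": 0, "dy": 0, "dz": 0, "ax": 0, "ay": 0, "az": 0}, {"dx": 0, "dy": 0, "dz": 0, "ax": 0, "ay": 0, "az": 0}, {"dx": 0, "dy": 0, "dz": 0, "ax": 0, "ay": 0, "az": 0}], grip=16, force=20)

```text
time_s: 6.0
position: [0.5634, 0.0206, 0.1144]
ee_rot: [-3.141, 0.001, -2.986]
wrist_force: [-0.2, 0.5, -0.3]
finger_gap: 0.158
grip_force: 0.0
```

Request:
step_arm(moves=[{"dx": 0, "dy": 3, "dz": 0, "ax": 0, "ay": 0, "az": 0}, {"dx": 0, "dy": 4, "dz": 0, "ax": 0, "ay": 0, "az": 0}, {"dx": 0, "dy": 4, "dz": 0, "ax": 0, "ay": 0, "az": 0}, {"dx": 0, "dy": 4, "dz": 0, "ax": 0, "ay": 0, "az": 0}, {"dx": 0, "dy": 3, "dz": 0, "ax": 0, "ay": 0, "az": 0}, {"dx": 0, "dy": 2, "dz": 0, "ax": 0, "ay": 0, "az": 0}, {"dx": 0, "dy": 0, "dz": 0, "ax": 0, "ay": 0, "az": 0}])

```text
time_s: 6.7
position: [0.5601, 0.0408, 0.114]
ee_rot: [3.141, 0.0, -2.986]
wrist_force: [0.8, -1.4, 0.5]
finger_gap: 0.162
grip_force: 0.6
```

```bash
cat > al.py <<'E'
from h import *
yaw=.154;Rb=np.array([[np.cos(yaw),-np.sin(yaw)],[np.sin(yaw),np.cos(yaw)]]);O=np.array([.5751,-.0489])
B=lambda X:Rb.T@(X[:2]-O)
def look(sh):
    s=eyes.grab_frame("side");g=s["frame"].astype(float)
    # pointer: dark line, expected board x .066..0.074, y near sh
    for z in(.012,.014,.0155):
        r=[]
        for x in (.064,.067,.070,.073):
            p=proj(s,np.r_[O+Rb@[x,sh],.014]);u=int(round(p[0]));v0=int(round(p[1]))
            c=g[v0-6:v0+7,u].sum(1);w=np.clip(np.median(c)-25-c,0,None)
            r.append(B(onz(s,(u,(w*np.arange(v0-6,v0+7)).sum()/w.sum()),z))[1])
        print("ptr z",z,np.round(r,4))
    r=[]
    for u in range(257,264):
        c=np.clip(g[256:272,u,2]-g[256:272,u,1]-5,0,None);r.append(B(onz(s,(u,(c*np.arange(256,272)).sum()/c.sum()),.012))[1])
    print("mark",np.round(r,4))
    m=masks(s,240,185,120,140)["blue"];print("wall blob",[b[0] for b in blobs(m,50)])
    st=manip.sense();print(st["position"],B(st["position"]),st["wrist_force"],st["moment"],st["finger_gap"])
    return s
E
python3 -c "
from al import *
s=look(.090);crop(s,240,185,120,140,4,'pics/s3.png')"
```

```text
ptr z 0.012 [0.0857 0.0859 0.0856 0.0859]
ptr z 0.014 [0.0879 0.0881 0.0878 0.0881]
ptr z 0.0155 [0.0896 0.0898 0.0895 0.0898]
mark [0.1155 0.1158 0.1157 0.1155 0.1155 0.1155 0.1156]
wall blob [array([274, 232,  52,  23, 733], dtype=int32)]
[0.56004995 0.040774   0.11394382] [-0.00111667  0.0909213 ] [ 1.03310326 -1.22901179  0.15353527] [-0.17840207 -0.1324763  -0.00621437] 0.16373523685956004
```

View pics/s3.png

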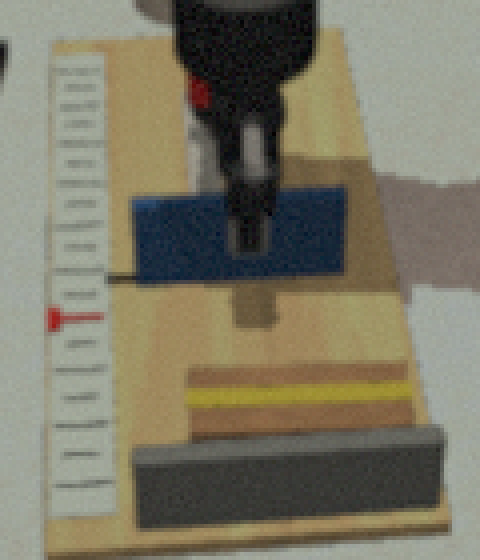

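The stop has slid about 18 mm and the contact force is only about 1 N. Pointer at crop (120,279), mark at (80,319). About 26 mm remain.

Request:
step_arm(moves=[{"dx": -0.3, "dy": 3, "dz": 0, "ax": 0, "ay": 0, "az": 0}, {"dx": 0, "dy": 4, "dz": 0, "ax": 0, "ay": 0, "az": 0}, {"dx": 0, "dy": 4, "dz": 0, "ax": 0, "ay": 0, "az": 0}, {"dx": 0, "dy": 4, "dz": 0, "ax": 0, "ay": 0, "az": 0}, {"dx": 0, "dy": 4, "dz": 0, "ax": 0, "ay": 0, "az": 0}, {"dx": 0, "dy": 3, "dz": 0, "ax": 0, "ay": 0, "az": 0}, {"dx": 0, "dy": 2, "dz": 0, "ax": 0, "ay": 0, "az": 0}, {"dx": 0, "dy": 0, "dz": 0, "ax": 0, "ay": 0, "az": 0}])

```text
time_s: 7.55
position: [0.5565, 0.0647, 0.1139]
ee_rot: [3.141, -0.0, -2.986]
wrist_force: [0.0, 0.4, -0.3]
finger_gap: 0.159
grip_force: 0.3
```

```bash
python3 -c "
from al import *
s=look(.113);t=eyes.grab_frame('top')
g=t['frame'].astype(int).sum(2)
print(proj(t,np.r_[O+Rb@[.07,.114],.014]),proj(t,np.r_[O+Rb@[.06,.114],.072]));print(g[166:186,272:296])
for z in(.072,):
  for b in blobs(masks(t,220,145,170,100)['blue'],20): print(b[0],b[2])
"
```

```text
ptr z 0.012 [0.1095 0.1103 0.1103 0.1099]
ptr z 0.014 [0.1116 0.1124 0.1125 0.1121]
ptr z 0.0155 [0.1133 0.1141 0.1141 0.1137]
mark [0.1156 0.1158 0.1158 0.1155 0.1156 0.1156 0.1156]
wall blob [array([274, 239,  53,  24, 775], dtype=int32)]
[0.55640759 0.06465158 0.11375255] [-0.00105329  0.11507501] [-0.66794409  0.90297019  0.68863491] [-0.03442934 -0.02935894  0.0458436 ] 0.16167158901963044
[280.05716289 178.43695707] [278.26654932 177.97582186]
[[386 413 390 301 255 247 247 236 240 434 459 458 460 465 463 463 462 464
  462 391 450 462 468 465]
 [456 462 416 295 231 237 233 208 246 434 462 461 466 465 464 467 464 464
  460 340 439 467 461 463]
 [464 461 461 375 318 295 268 426 453 462 461 466 352 436 464 466 462 464
  463 327 435 464 463 466]
 [452 468 463 458 454 371 251 432 466 464 466 462 393 382 450 465 465 464
  465 336 434 465 463 462]
 [370 450 469 458 463 386 271 436 464 467 462 466 454 396 449 463 465 464
  465 395 444 465 462 464]
 [160 179 182 182 227 221 174 279 299 366 381 374 367 278 429 465 463 349
  220 158 169 222 230 350]
 [130 128 135 132 144 138 130 142 141 16
[... 674 characters left out ...]
74 177 167 174 177 178 171 169 177 171 169 172 165 119 175 156 134
   92 142 157 123 108  80]
 [181 183 181 178 176 179 178 177 176 174 175 180 179 174 106 150 157 132
  106 148 155 106 122  92]
 [190 187 188 185 185 181 185 185 183 183 181 179 175 165 112 148 158 110
  127 145 160 108 113  94]
 [198 195 194 198 192 193 197 190 188 190 190 187 187 156 122 147 158 100
  147 151 153 111  92  59]
 [212 213 210 206 202 206 206 207 200 199 198 203 196 166 137 146 155  97
  141 151 145 103  94  58]
 [227 222 228 227 215 224 218 219 214 217 215 211 210 159 161 156 144  88
  140 158 120 123 102  64]
 [240 236 237 237 231 232 230 228 230 231 230 228 225 150 154 154 141 109
  145 158 112 118  93  58]]
```

Request:
step_arm(moves=[{"dx": 0, "dy": 1.5, "dz": 0, "ax": 0, "ay": 0, "az": 0}, {"dx": 0, "dy": 1.5, "dz": 0, "ax": 0, "ay": 0, "az": 0}, {"dx": 0, "dy": 0, "dz": 0, "ax": 0, "ay": 0, "az": 0}, {"dx": 0, "dy": 0, "dz": 0, "ax": 0, "ay": 0, "az": 0}])

```text
time_s: 8.05
position: [0.556, 0.0672, 0.1137]
ee_rot: [3.141, -0.0, -2.986]
wrist_force: [0.8, -0.9, -1.3]
finger_gap: 0.16
grip_force: 0.4
```

Request:
step_arm(moves=[{"dx": 0, "dy": -0.7, "dz": 0, "ax": 0, "ay": 0, "az": 0}, {"dx": 0, "dy": 0, "dz": 0, "ax": 0, "ay": 0, "az": 0}, {"dx": 0, "dy": 0, "dz": 0, "ax": 0, "ay": 0, "az": 0}, {"dx": 0, "dy": 0, "dz": 0, "ax": 0, "ay": 0, "az": 0}], grip=40)

```text
time_s: 8.45
position: [0.5563, 0.0665, 0.114]
ee_rot: [3.141, 0.0, -2.986]
wrist_force: [-0.1, -0.4, 0.3]
finger_gap: 0.402
grip_force: 0.0
```

Request:
step_arm(moves=[{"dx": 0, "dy": 0, "dz": -20, "ax": 0, "ay": 0, "az": 0}, {"dx": 0, "dy": 0, "dz": -30, "ax": 0, "ay": 0, "az": 0}, {"dx": 0, "dy": -20, "dz": -30, "ax": 0, "ay": 0, "az": 0}, {"dx": 0, "dy": -40, "dz": 0, "ax": 0, "ay": 0, "az": 0}, {"dx": 0, "dy": -40, "dz": 0, "ax": 0, "ay": 0, "az": 0}, {"dx": 0, "dy": -46, "dz": 0, "ax": 0, "ay": 0, "az": 0}, {"dx": 0, "dy": 0, "dz": 0, "ax": 0, "ay": 0, "az": 0}, {"dx": 0, "dy": 0, "dz": 0, "ax": 0, "ay": 0, "az": 0}])

```text
time_s: 9.25
position: [0.5788, -0.0787, 0.1939]
ee_rot: [3.141, -0.0, -2.989]
wrist_force: [0.3, 0.1, -0.6]
finger_gap: 0.397
grip_force: 0.0
```

```bash
python3 -c "
from al import *
s=look(.116);t=eyes.grab_frame('top')
a=cv2.resize(t['frame'][150:230,250:350],None,fx=7,fy=7,interpolation=cv2.INTER_CUBIC);cv2.imwrite('pics/t4.png',a)
for k in('blue','red'):
  for b in blobs(masks(t,220,145,170,100)[k],8): print(k,b[0],b[2],B(onz(t,b[2][0],.072 if k=='blue' else .078)))
"
```

```text
ptr z 0.012 [0.1124 0.1126 0.1129 0.1125]
ptr z 0.014 [0.1145 0.1148 0.115  0.1146]
ptr z 0.0155 [0.1161 0.1164 0.1166 0.1163]
mark [0.1156 0.1156 0.1157 0.1155 0.1155 0.1155 0.1157]
wall blob [array([ 274,  240,   53,   24, 1037], dtype=int32)]
[ 0.57860594 -0.07770053  0.19363733] [-0.00095332 -0.02899747] [-0.3638199   0.23616535  0.04644719] [ 0.0081513  -0.00764459 -0.0241918 ] 0.3979371782788805
blue [277 178   8  43 157] ((280.57049560546875, 198.991943359375), (42.296104431152344, 3.6902642250061035), 83.48019409179688) [-0.00035057  0.11433267]
red [276 166   5   3  11] ((278.0, 167.0), (2.0, 4.0), 90.0) [0.09010263 0.11067731]
```

View pics/t4.png

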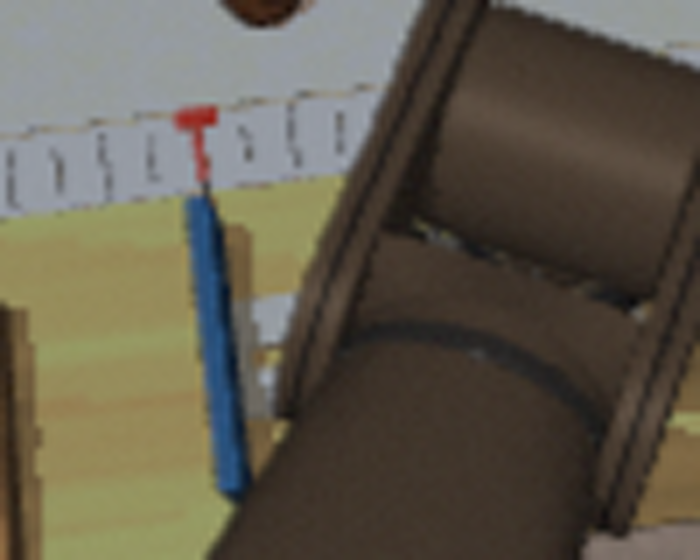

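The pointer's dark tip at (207,188) continues the red bar's line from (200,130) to (205,178), and the side view agrees to within 1 mm. The stop is set. Next I'll take hold of the knob bar.

Request:
step_arm(moves=[{"dx": -0.7, "dy": -5.3, "dz": 0, "ax": 0, "ay": 0, "az": 0}, {"dx": 0, "dy": 0, "dz": 20, "ax": 0, "ay": 0, "az": 0}, {"dx": 0, "dy": 0, "dz": 20, "ax": 0, "ay": 0, "az": 0}, {"dx": 0, "dy": 0, "dz": 15, "ax": 0, "ay": 0, "az": 0}, {"dx": 0, "dy": 0, "dz": 14, "ax": 0, "ay": 0, "az": 0}, {"dx": 0, "dy": 0, "dz": 0, "ax": 0, "ay": 0, "az": 0}, {"dx": 0, "dy": 0, "dz": 0, "ax": 0, "ay": 0, "az": 0}])

```text
time_s: 10.05
position: [0.5805, -0.0828, 0.1249]
ee_rot: [3.141, -0.0, -2.986]
wrist_force: [-0.0, 0.9, 0.2]
finger_gap: 0.402
grip_force: 0.0
```

Request:
step_arm(moves=[{"dx": 0, "dy": 0, "dz": 0, "ax": 0, "ay": 0, "az": 0}, {"dx": 0, "dy": 0, "dz": 0, "ax": 0, "ay": 0, "az": 0}, {"dx": 0, "dy": 0, "dz": 0, "ax": 0, "ay": 0, "az": 0}, {"dx": 0, "dy": 0, "dz": 0, "ax": 0, "ay": 0, "az": 0}, {"dx": 0, "dy": 0, "dz": 0, "ax": 0, "ay": 0, "az": 0}, {"dx": 0, "dy": 0, "dz": 0, "ax": 0, "ay": 0, "az": 0}], grip=0, force=40)

```text
time_s: 10.65
position: [0.5809, -0.0818, 0.1263]
ee_rot: [3.139, 0.002, -2.988]
wrist_force: [0.0, 4.8, 4.0]
finger_gap: 0.129
grip_force: 40.7
```

```bash
cat > st.py <<'E'
from station import manip
import numpy as np;np.set_printoptions(precision=3,suppress=True)
s=manip.sense();print(s["time_s"],s["position"],s["ee_rot"],"F",s["wrist_force"],"M",s["moment"],"gap",round(s["finger_gap"],3),"grip",round(s["grip_force"],1),"q6",s["q"][5],s["effort"][5])
E
python3 st.py
```

```text
10.65 [ 0.581 -0.082  0.126] [ 3.139  0.002 -2.988] F [0.024 4.809 3.959] M [ 0.74  -0.008 -0.216] gap 0.129 grip 40.7 q6 -2.040102290974936 -0.21807692013680935
```

Request:
step_arm(moves=[{"dx": -0.2, "dy": 1, "dz": -1, "ax": 0, "ay": 0, "az": 0}, {"dx": 0, "dy": 0, "dz": 0, "ax": 0, "ay": 0, "az": 0}, {"dx": 0, "dy": 0, "dz": 0, "ax": 0, "ay": 0, "az": 0}, {"dx": 0, "dy": 0, "dz": 0, "ax": 0, "ay": 0, "az": 0}, {"dx": 0, "dy": 0, "dz": 0, "ax": 0, "ay": 0, "az": 0}], force=100)

```text
time_s: 11.15
position: [0.5809, -0.0817, 0.1264]
ee_rot: [3.141, 0.001, -2.987]
wrist_force: [1.1, 4.8, 2.5]
finger_gap: 0.118
grip_force: 98.7
```

```bash
python3 st.py
```

```text
11.15 [ 0.581 -0.082  0.126] [ 3.141  0.001 -2.987] F [1.121 4.753 2.48 ] M [ 0.719 -0.295 -0.335] gap 0.118 grip 98.7 q6 -2.039025876439144 -0.29899089597165585
```

Request:
step_arm(moves=[{"dx": 0, "dy": 0, "dz": 0, "ax": 0, "ay": 0, "az": 0.05}, {"dx": 0, "dy": 0, "dz": 0, "ax": 0, "ay": 0, "az": 0.05}, {"dx": 0, "dy": 0, "dz": 0, "ax": 0, "ay": 0, "az": 0}, {"dx": 0, "dy": 0, "dz": 0, "ax": 0, "ay": 0, "az": 0}, {"dx": 0, "dy": 0, "dz": 0, "ax": 0, "ay": 0, "az": 0}])

```text
time_s: 11.65
position: [0.5808, -0.0815, 0.1264]
ee_rot: [3.141, 0.001, -3.085]
wrist_force: [1.6, 5.4, 1.8]
finger_gap: 0.119
grip_force: 98.8
```

```bash
python3 st.py
```

```text
11.65 [ 0.581 -0.081  0.126] [ 3.141  0.001 -3.085] F [1.58  5.44  1.755] M [ 0.893 -0.256 -0.025] gap 0.119 grip 98.8 q6 -1.9402905350262722 0.004988601867808029
```

Request:
step_arm(moves=[{"dx": 0, "dy": 0, "dz": 0, "ax": 0, "ay": 0, "az": 0.05}, {"dx": 0, "dy": 0, "dz": 0, "ax": 0, "ay": 0, "az": 0.05}, {"dx": 0, "dy": 0, "dz": 0, "ax": 0, "ay": 0, "az": 0}, {"dx": 0, "dy": 0, "dz": 0, "ax": 0, "ay": 0, "az": 0}, {"dx": 0, "dy": 0, "dz": 0, "ax": 0, "ay": 0, "az": 0}])

```text
time_s: 12.15
position: [0.5808, -0.0812, 0.1264]
ee_rot: [3.14, 0.001, 3.098]
wrist_force: [0.9, 6.6, 2.0]
finger_gap: 0.116
grip_force: 98.8
```

```bash
python3 st.py
```

```text
12.15 [ 0.581 -0.081  0.126] [3.14  0.001 3.098] F [0.867 6.552 1.978] M [ 0.887 -0.31  -0.023] gap 0.116 grip 98.8 q6 -1.840275807579309 0.008457742806058377
```

Request:
step_arm(moves=[{"dx": 0, "dy": 0, "dz": 0, "ax": 0, "ay": 0, "az": 0.05}, {"dx": 0, "dy": 0, "dz": 0, "ax": 0, "ay": 0, "az": 0.05}, {"dx": 0, "dy": 0, "dz": 0, "ax": 0, "ay": 0, "az": 0}, {"dx": 0, "dy": 0, "dz": 0, "ax": 0, "ay": 0, "az": 0}, {"dx": 0, "dy": 0, "dz": 0, "ax": 0, "ay": 0, "az": 0}])

```text
time_s: 12.65
position: [0.5808, -0.0811, 0.1264]
ee_rot: [3.14, 0.001, 2.998]
wrist_force: [1.9, 7.3, 2.3]
finger_gap: 0.119
grip_force: 98.8
```

```bash
python3 st.py
```

```text
12.65 [ 0.581 -0.081  0.126] [3.14  0.001 2.998] F [1.891 7.334 2.338] M [ 1.083 -0.246  0.05 ] gap 0.119 grip 98.8 q6 -1.7402884113489374 0.010557988425716758
```

Request:
step_arm(moves=[{"dx": 0, "dy": 0, "dz": 0, "ax": 0, "ay": 0, "az": 0.05}, {"dx": 0, "dy": 0, "dz": 0, "ax": 0, "ay": 0, "az": 0.05}, {"dx": 0, "dy": 0, "dz": 0, "ax": 0, "ay": 0, "az": 0}, {"dx": 0, "dy": 0, "dz": 0, "ax": 0, "ay": 0, "az": 0}, {"dx": 0, "dy": 0, "dz": 0, "ax": 0, "ay": 0, "az": 0}])

```text
time_s: 13.15
position: [0.5809, -0.0809, 0.1264]
ee_rot: [3.139, 0.001, 2.898]
wrist_force: [2.1, 8.1, 2.8]
finger_gap: 0.116
grip_force: 98.8
```

```bash
python3 st.py
```

```text
13.15 [ 0.581 -0.081  0.126] [3.139 0.001 2.898] F [2.086 8.093 2.832] M [ 1.14  -0.318 -0.019] gap 0.116 grip 98.8 q6 -1.640313788005864 0.012436143297236413
```

Request:
step_arm(moves=[{"dx": 0, "dy": 1, "dz": 0, "ax": 0, "ay": 0, "az": 0.05}, {"dx": 0, "dy": 0.5, "dz": 0, "ax": 0, "ay": 0, "az": 0.05}, {"dx": 0, "dy": 0, "dz": 0, "ax": 0, "ay": 0, "az": 0}, {"dx": 0, "dy": 0, "dz": 0, "ax": 0, "ay": 0, "az": 0}, {"dx": 0, "dy": 0, "dz": 0, "ax": 0, "ay": 0, "az": 0}])

```text
time_s: 13.65
position: [0.581, -0.0804, 0.1264]
ee_rot: [3.141, 0.0, 2.798]
wrist_force: [-0.7, 6.2, 4.9]
finger_gap: 0.12
grip_force: 99.1
```

```bash
python3 st.py
```

```text
13.65 [ 0.581 -0.08   0.126] [3.141 0.    2.798] F [-0.722  6.161  4.894] M [ 0.756 -0.039  0.191] gap 0.12 grip 99.1 q6 -1.5378149705350963 0.13603881932795048
```

Request:
step_arm(moves=[{"dx": 0, "dy": 0, "dz": 0, "ax": 0, "ay": 0, "az": 0.05}, {"dx": 0, "dy": 0, "dz": 0, "ax": 0, "ay": 0, "az": 0.05}, {"dx": 0, "dy": 0, "dz": 0, "ax": 0, "ay": 0, "az": 0}, {"dx": 0, "dy": 0, "dz": 0, "ax": 0, "ay": 0, "az": 0}, {"dx": 0, "dy": 0, "dz": 0, "ax": 0, "ay": 0, "az": 0}])

```text
time_s: 14.15
position: [0.5811, -0.0802, 0.1265]
ee_rot: [3.141, 0.0, 2.697]
wrist_force: [0.9, 5.7, 4.6]
finger_gap: 0.123
grip_force: 99.1
```

```bash
python3 st.py
```

```text
14.15 [ 0.581 -0.08   0.126] [3.141 0.    2.697] F [0.854 5.654 4.611] M [ 0.844 -0.076  0.   ] gap 0.123 grip 99.1 q6 -1.4372117629913068 0.018189152469858527
```

Request:
step_arm(moves=[{"dx": 0, "dy": 0, "dz": 0, "ax": 0, "ay": 0, "az": 0.05}, {"dx": 0, "dy": 0, "dz": 0, "ax": 0, "ay": 0, "az": 0.05}, {"dx": 0, "dy": 0, "dz": 0, "ax": 0, "ay": 0, "az": 0}, {"dx": 0, "dy": 0, "dz": 0, "ax": 0, "ay": 0, "az": 0}, {"dx": 0, "dy": 0, "dz": 0, "ax": 0, "ay": 0, "az": 0}])

```text
time_s: 14.65
position: [0.5812, -0.08, 0.1264]
ee_rot: [3.14, 0.0, 2.597]
wrist_force: [0.7, 6.7, 5.2]
finger_gap: 0.115
grip_force: 99.1
```

```bash
python3 st.py
```

```text
14.65 [ 0.581 -0.08   0.126] [3.14  0.    2.597] F [0.666 6.659 5.238] M [ 0.974 -0.153  0.035] gap 0.115 grip 99.1 q6 -1.3373090951061495 0.054702957859262824
```

Request:
step_arm(moves=[{"dx": 0, "dy": 0, "dz": 0, "ax": 0, "ay": 0, "az": 0.05}, {"dx": 0, "dy": 0, "dz": 0, "ax": 0, "ay": 0, "az": 0.05}, {"dx": 0, "dy": 0, "dz": 0, "ax": 0, "ay": 0, "az": 0}, {"dx": 0, "dy": 0, "dz": 0, "ax": 0, "ay": 0, "az": 0}, {"dx": 0, "dy": 0, "dz": 0, "ax": 0, "ay": 0, "az": 0}])

```text
time_s: 15.15
position: [0.5813, -0.0799, 0.1264]
ee_rot: [3.14, 0.0, 2.497]
wrist_force: [1.5, 7.4, 3.4]
finger_gap: 0.119
grip_force: 99.1
```

```bash
python3 st.py
```

```text
15.15 [ 0.581 -0.08   0.126] [3.14  0.    2.497] F [1.533 7.432 3.443] M [ 1.039 -0.072  0.134] gap 0.119 grip 99.1 q6 -1.2375169857776955 0.09321784833446145
```

Request:
step_arm(moves=[{"dx": 0, "dy": 0, "dz": 0, "ax": 0, "ay": 0, "az": 0.05}, {"dx": 0, "dy": 0, "dz": 0, "ax": 0, "ay": 0, "az": 0.05}, {"dx": 0, "dy": 0, "dz": 0, "ax": 0, "ay": 0, "az": 0}, {"dx": 0, "dy": 0, "dz": 0, "ax": 0, "ay": 0, "az": 0}, {"dx": 0, "dy": 0, "dz": 0, "ax": 0, "ay": 0, "az": 0}])

```text
time_s: 15.65
position: [0.5814, -0.0797, 0.1264]
ee_rot: [3.139, 0.0, 2.397]
wrist_force: [1.5, 7.2, 4.0]
finger_gap: 0.12
grip_force: 99.1
```

```bash
python3 st.py
```

```text
15.65 [ 0.581 -0.08   0.126] [3.139 0.    2.397] F [1.506 7.18  3.954] M [ 1.194 -0.239  0.11 ] gap 0.12 grip 99.1 q6 -1.137641727315152 0.1318346243351698
```

The bite came at about 0.6 rad, and the moment has risen about 0.0385 N m per 0.1 rad since. The clamping force is now about 9.5 N, so I'll turn another 0.16 rad.

Request:
step_arm(moves=[{"dx": 0, "dy": 0, "dz": 0, "ax": 0, "ay": 0, "az": 0.05}, {"dx": 0, "dy": 0, "dz": 0, "ax": 0, "ay": 0, "az": 0.05}, {"dx": 0, "dy": 0, "dz": 0, "ax": 0, "ay": 0, "az": 0.06}, {"dx": 0, "dy": 0, "dz": 0, "ax": 0, "ay": 0, "az": 0}, {"dx": 0, "dy": 0, "dz": 0, "ax": 0, "ay": 0, "az": 0}, {"dx": 0, "dy": 0, "dz": 0, "ax": 0, "ay": 0, "az": 0}])

```text
time_s: 16.25
position: [0.5816, -0.0795, 0.1264]
ee_rot: [3.138, -0.0, 2.237]
wrist_force: [2.4, 7.9, 3.3]
finger_gap: 0.115
grip_force: 99.0
```

```bash
python3 st.py
```

```text
16.25 [ 0.582 -0.079  0.126] [ 3.138 -0.     2.237] F [2.43  7.885 3.344] M [ 1.256 -0.412  0.127] gap 0.115 grip 99.0 q6 -0.9777225385259237 0.15225250739604235
```

Request:
step_arm(moves=[{"dx": 0, "dy": 0, "dz": 0, "ax": 0, "ay": 0, "az": 0.025}, {"dx": 0, "dy": 0, "dz": 0, "ax": 0, "ay": 0, "az": 0.025}, {"dx": 0, "dy": 0, "dz": 0, "ax": 0, "ay": 0, "az": 0}, {"dx": 0, "dy": 0, "dz": 0, "ax": 0, "ay": 0, "az": 0}, {"dx": 0, "dy": 0, "dz": 0, "ax": 0, "ay": 0, "az": 0}])

```text
time_s: 16.75
position: [0.5817, -0.0794, 0.1264]
ee_rot: [3.138, -0.0, 2.188]
wrist_force: [3.2, 9.4, 2.8]
finger_gap: 0.116
grip_force: 99.0
```

```bash
python3 st.py
```

```text
16.75 [ 0.582 -0.079  0.126] [ 3.138 -0.     2.188] F [3.174 9.361 2.791] M [ 1.336 -0.44   0.338] gap 0.116 grip 99.0 q6 -0.9284325434465255 0.3274186793714762
```

The held moment depends on step size: the long 0.16 step relaxed further, and the short one less. With equal steps the slope was about 30 N/rad. The total of 1.11 rad is about 0.5 rad past the bite, or roughly 15 N. I'll let go and check the bar angle by camera.

Request:
step_arm(moves=[{"dx": 0, "dy": 0, "dz": 0, "ax": 0, "ay": 0, "az": 0}, {"dx": 0, "dy": 0, "dz": 0, "ax": 0, "ay": 0, "az": 0}, {"dx": 0, "dy": 0, "dz": 0, "ax": 0, "ay": 0, "az": 0}, {"dx": 0, "dy": 0, "dz": 0, "ax": 0, "ay": 0, "az": 0}, {"dx": 0, "dy": 0, "dz": 0, "ax": 0, "ay": 0, "az": 0}], grip=45)

```text
time_s: 17.25
position: [0.5806, -0.0809, 0.1258]
ee_rot: [-3.141, 0.0, 2.187]
wrist_force: [-1.3, -0.9, 0.1]
finger_gap: 0.453
grip_force: 0.0
```

```bash
python3 st.py
```

```text
17.25 [ 0.581 -0.081  0.126] [-3.141  0.     2.187] F [-1.296 -0.906  0.123] M [ 0.045  0.016 -0.03 ] gap 0.453 grip 0.0 q6 -0.9266847432237884 -0.00020331026462372392
```

Request:
step_arm(moves=[{"dx": 0, "dy": 0, "dz": -15, "ax": 0, "ay": 0, "az": 0}, {"dx": 0, "dy": 0, "dz": -25, "ax": 0, "ay": 0, "az": 0}, {"dx": 0, "dy": 0, "dz": -40, "ax": 0, "ay": 0, "az": 0}, {"dx": 0, "dy": 0, "dz": -40, "ax": 0, "ay": 0, "az": 0}, {"dx": 0, "dy": 0, "dz": -40, "ax": 0, "ay": 0, "az": 0}, {"dx": 0, "dy": 0, "dz": -30, "ax": 0, "ay": 0, "az": 0}])

```text
time_s: 17.85
position: [0.5812, -0.0806, 0.3207]
ee_rot: [3.139, 0.004, 2.187]
wrist_force: [0.6, -0.3, -0.2]
finger_gap: 0.449
grip_force: 0.0
```

Request:
step_arm(moves=[{"dx": 28, "dy": -39, "dz": 0, "ax": 0, "ay": 0, "az": 0}, {"dx": 28, "dy": -39, "dz": 0, "ax": 0, "ay": 0, "az": 0}, {"dx": 28, "dy": -39, "dz": 0, "ax": 0, "ay": 0, "az": 0}, {"dx": 28, "dy": -39, "dz": 0, "ax": 0, "ay": 0, "az": 0}, {"dx": 28, "dy": -39, "dz": 0, "ax": 0, "ay": 0, "az": 0}, {"dx": 28, "dy": -39, "dz": 0, "ax": 0, "ay": 0, "az": 0}, {"dx": 0, "dy": 0, "dz": 0, "ax": 0, "ay": 0, "az": 0}, {"dx": 0, "dy": 0, "dz": 0, "ax": 0, "ay": 0, "az": 0}])

```text
time_s: 18.65
position: [0.2921, -0.0786, 0.3175]
ee_rot: [3.139, 0.006, 2.185]
wrist_force: [0.9, -0.5, 0.3]
finger_gap: 0.445
grip_force: 0.0
```

```bash
python3 -c "
from al import *
s=look(.116);t=eyes.grab_frame('top')
for k in('blue','red'):
  for b in blobs(masks(t,220,145,170,100)[k],20):
    z=.072 if k=='blue' else .078
    q=np.array([B(onz(t,p,z)) for p in cv2.boxPoints(b[2])]);e=[q[1]-q[0],q[2]-q[1]];l=max(e,key=np.linalg.norm)
    print(k,b[0],B(onz(t,b[2][0],z)),'dims',[np.linalg.norm(x).round(4) for x in e],'ang',np.degrees(np.arctan2(l[1],l[0])))
a=cv2.resize(t['frame'][145:245,220:400],None,fx=4,fy=4,interpolation=cv2.INTER_CUBIC);cv2.imwrite('pics/t5.png',a)
"
```

```text
ptr z 0.012 [0.1121 0.1126 0.1126 0.1125]
ptr z 0.014 [0.1143 0.1148 0.1148 0.1146]
ptr z 0.0155 [0.1159 0.1164 0.1164 0.1162]
mark [0.1155 0.1158 0.1157 0.1156 0.1154 0.1156 0.1156]
wall blob [array([ 274,  240,   53,   24, 1019], dtype=int32)]
[ 0.29285721 -0.07870978  0.31722294] [-0.28347514  0.0138368 ] [0.07105769 0.52861139 0.28289582] [ 0.00076456  0.02739757 -0.06080239] 0.4502239279085187
blue [277 178   8  43 154] [-0.0003531   0.11422226] dims [np.float64(0.0103), np.float64(0.1199)] ang 179.7393639052518
red [326 186  14  12  74] [ 0.00064515 -0.03259742] dims [np.float64(0.0443), np.float64(0.0125)] ang -63.35110125704526
```

View pics/t5.png

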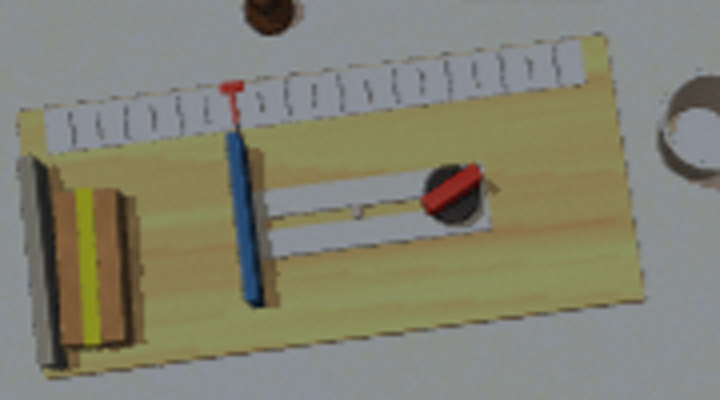

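The top view shows the pointer at (238,128) on the red bar's line, with the wall unmoved. The knob bar, centred at (453,188), has turned 63.5° (1.11 rad), so it didn't slip. Handing in.

```bash
python3 -c "
from station import manip
print(manip.close_job())"
```

```text
the job is handed in; nothing more can be done
None
```

I set the blue stop's pointer on the red mark (within about 1 mm by both cameras), turned the clamp about 0.5 rad past the bite (roughly 15 N, estimated), let go, and handed the job in at about 19 s.

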